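# Extend the telescoping antenna mast beside a straightedge

## Task

Lay the straightedge flat on the desk, flush against the long edge of the antenna mount's base that faces the robot and roughly centred along it, and let go of it. Then squeeze the release button on the mast's pull head, pull the mast straight out past its first stop to its second stop, and finish while still holding it there fully extended, with the straightedge still flush so the mast can be sighted against it. Leave the mug, battery box, transceiver and loose knob where they are.

Things in the scene. Friction and masses are not known exactly. Their poses are not given: they have to be found in the camera images.
- mount: Aluminium antenna mount, fixed; origin: centre of its base's underside. Base block 60 (x) x 160 (y) x 24 mm high, on the desk; yawed up to 0.3 rad. A 22 mm thick barrel lies along y on two 30 mm wide saddles, axis 55 mm above the desk, mouth at y = -90 mm; the mast slides out of it along -y. At y 80 to 150 mm a dark C-clamp, 117 mm high, holds the mount.
- near_edge (a point): Middle of the base block's long side that faces the robot (its -x side), 12 mm above the desk, half-way up the block; axes as the mount's, so this flat side is 160 mm long along y.
- head_center (a point): Centre of the mast's pull head, an aluminium block 24 (x) x 30 (y) x 30 mm high, axes as the mount's; mast in, it is at (0, -105, 55) mm in the mount's frame and moves along -y, at most 100 mm. A 12 mm long stub points on from its -y face. Take it from above with the fingers closing along x, one on the button on its +x face, one on the ribbed -x face.
- button_face (a point): Centre of the outer face of the release button: a dark round nub 12 mm across in the middle of the head's +x face (away from the robot), standing 5 mm proud of it; its way in is the mount's -x.
- release_button (a joint): Travel of the button, m: 0 out, 0.005 pushed in flush with the head's face (end of travel 0.006). Spring of about 2 N at rest to 4.5 N. While the mast is in, a catch locks it; pressed by more than 3 mm the button frees it, and need be in only for the first 12 mm of pull.
- mast_head (a joint): Slide of the thin inner section with the head, m: 0 in, 0.05 out at the first stop. A return spring draws it in with 2 to 3 N, so it comes out first.
- mast_mid (a joint): Slide of the thicker middle section, m: 0 in, 0.05 out. Return spring 5 to 6.6 N, so it begins to move only once the inner section is at the first stop; the second stop is when both are out 0.05 (head 100 mm out in all). Let go, both spring back.
- straightedge_grip (a point): Middle, 16 mm above the underside, of the loose steel straightedge (0.15 to 0.35 kg): flat bar 64 (x) x 240 (y, its length) x 4 mm thick, with a black upright rib in its middle to hold it by, 12 (x) x 40 (y) mm, top 32 mm above the underside. Either long side may go against the mount; flush, this point is at x = -62 mm, about y = 0 in the mount's frame, y axes parallel.
- mug_rim (a point): Centre of the mouth of the white ceramic mug, 80 mm across with a handle, 92 mm high. Not to be moved.
- battery_box: Yellow plastic battery box with a snap latch, 70 x 100 x 36 mm, origin under its centre. Not to be moved.
- transceiver: Grey handheld transceiver lying on its back, 60 x 115 x 34 mm with a 50 mm stub aerial on its +y end, origin under its body's centre. Not to be moved.
- tuning_knob: Loose chrome tuning knob, 38 mm across, 22 mm high, origin under its centre. Not to be moved.
There are look-alikes about, which are no part of the job. What is shaped like the part that bears straightedge_grip but orange or red is not meant.

How it is judged:
By the outcome, as a careful person would: the job done as asked, in the order asked, and still so for the second after the job is handed in, while the arm keeps its last pose, push and grip.
It also fails if it takes over 54 s, if anything falls off the work surface, if the arm or the gripper's body presses on something with over 40 N, if the wrist force passes 120 N, or if a joint passes its speed limit or range.

## Robot

A 6-joint arm with a two-finger parallel gripper is mounted at the origin on the work surface. World frame = base frame: x ahead of the robot, y to its left, z up, the work surface at z = 0. Lengths are in m, angles in degrees, forces in N, time in s.
With the tool pointing down it reaches from about 0.35 to 0.85 m from the base axis. Payload 8.1 kg.
Tool frame: the origin (TCP) lies between the finger pads; the fingertips stand 25 mm ahead of it and the grasp point (between the pads) lies 6 mm ahead of it; z points along the fingers, y is the direction in which the jaws open and shut (so a half turn about z gives the same grasp; the last joint's range is limited). The gripper opens to 85 mm and grips with 20 to 120 N. Pads are 22 mm wide; open, the fingers measure 114 mm over their backs; the gripper's body (76 mm by 85 mm) begins 54 mm behind the grasp point. The pads swing forward as they close: fully open they stand 13 mm farther back than shut.
Start: joints at [58.533, 7.471, 85.268, -0, 87.261, -4.893], TCP at [0.268, 0.537, 0.226] pointing down, gripper open.
Joint ranges: [-169.43, 169.43], [-51.17, 129.36], [1.28, 143.12], [-76.62, 256.62], [0, 156.53], [-152.29, 152.29]. Speed limits (degrees/s): [136.94, 136.94, 159.86, 180, 180, 180].

## Interface

Orientations are given as [roll, pitch, yaw] about the fixed x, y, z axes, in that order (R = Rz(yaw) Ry(pitch) Rx(roll)).
In Python, from station import r gives the robot as it stands.
- The arm moves only by the tool play_rows, never from a script. Its argument "plan" is text: rows parted by semicolons, each of 5 numbers parted by spaces: the shift along the tool's x, y, z in m, then the turn about the tool's z in rad, then the finger opening in m, from 0 to 0.0854. A call has 1 to 8 rows; each row shifts and turns the pose as measured when the row begins, along the tool's axes as they then stand; what a row does not reach is not made up. A row lasts 1/10 s, in which the tool goes at most 50 mm and 8.59 degrees, less where a joint would pass 70% of its speed; a pose out of reach is approached as far as the arm can. A call with a gripper value outside its range is refused whole. The fingers move at their own pace and stop on an object; "squeeze" is the grip in N (left out, the last holds). Time passes only in rows, so rows that do not move let the fingers close. It gives the time, the measured TCP pose, the force and the opening at its end, in the units of the state.
- r.sense(): the state, without advancing time (a new reading comes with each control period).
- r.grab_frame(name): name is "scene" or "top" or "wrist"; returns the picture (420x560x3 uint8, blue, green, red); there is no depth.
- r.get_calibration(name): a dict with "intrinsics" (3x3 intrinsics, pixels), "rvec" (rotation vector, rad) and "tvec" (3), from world to camera coordinates, as OpenCV has them. Camera axes: x right, y down, z forward; pixel columns grow to the right and rows downward; lengths in m; the calibration is good to about 2 mm. A picture is of the moment at which its call begins: read the wrist's pose just before it. get_calibration takes no time and is no camera call; for the wrist camera it gives the pose at the moment of the call.
- r.sign_off(): hands the job in, once; it reports no verdict.
The state is a dict: "t": time; "qpos": joint angles; "qd": joint speeds; "effort": joint torques, N m; "position": TCP position; "eef_rot": TCP orientation; "ft_force": force on the tool from outside, world axes, zero at the start; "ft_torque": the same for the moment, N m; "grip_width": opening from 0.0 (shut) to 1.0 (fully open).
Only numpy, scipy, OpenCV 4.12 (cv2) and the standard library are available. Lean on these libraries where they do the work, as an engineer would, in place of code of your own. Each camera call takes 0.05 s, during which the arm holds its last target.

## Working session

There is one attempt and no reset: what is moved stays moved. The work goes in short steps, Python scripts to look and compute and a tool call to move; the robot and the scene stay as the last step left them, time stands still between calls to the robot, and variables do not carry over. Pictures are saved under pics/ and viewed, and the job is handed in when it is done.

Besides the shell and the picture viewer there is one more tool, called after "Emit:" as name(argument=value, ...) on one line, values as JSON. play_rows: Moves the arm, as the interface text tells. Its arguments: {"type":"object","properties":{"plan":{"type":"string"},"squeeze":{"type":"number"}},"required":["plan"]}

```bash
ls; mkdir -p pics; python3 - <<'E'
from station import r
import cv2
print(r.sense())
for n in ("scene","top","wrist"):
    c=r.get_calibration(n); print(n,c)
    cv2.imwrite(f"pics/{n}0.png",r.grab_frame(n))
E
```

```text
pics
{'t': 0.0, 'qpos': array([ 5.85330161e+01,  7.51464634e+00,  8.53296480e+01,  1.07872480e-03,
        8.72614319e+01, -4.89109921e+00]), 'qd': array([-0.02886781,  0.1007032 ,  0.04378364, -0.04350299, -0.01342614,
       -0.0522119 ]), 'effort': array([ 4.79812879e-04, -5.69420743e+01, -5.00532854e+01, -4.15276345e-04,
        1.50992721e-02,  5.72698991e-05]), 'position': array([0.26809212, 0.53614925, 0.22514572]), 'eef_rot': array([-1.79894751e+02, -1.00879131e-02,  1.53424053e+02]), 'ft_force': array([-0.30454009, -0.88637237,  0.33586051]), 'ft_torque': array([-0.08805603, -0.04831836,  0.01829746]), 'grip_width': 1.0016919652144725}
scene {'intrinsics': array([[425.86935526,   0.        , 284.79453905],
       [  0.        , 425.86935526, 205.85380789],
       [  0.        ,   0.        ,   1.        ]]), 'rvec': array([ 2.26214817,  1.24445697, -0.36410859]), 'tvec': array([-0.25506465, -0.33017863,  1.48946212])}
top {'intrinsics': array([[497.79000017,   0.        , 279.07640827],
       [  0.        , 497.79000017, 212.65883483],
       [  0.        ,   0.        ,   1.        ]]), 'rvec': array([ 2.17797115, -2.11689639,  0.15373906]), 'tvec': array([-0.03996306,  0.49336617,  1.55256225])}
wrist {'intrinsics': array([[310.05146256,   0.        , 274.6398484 ],
       [  0.        , 310.05146256, 209.13217146],
       [  0.        ,   0.        ,   1.        ]]), 'rvec': array([-2.4392835 , -1.50769741, -0.23425721]), 'tvec': array([-0.59897594, -0.04157685,  0.37954028])}
```

View pics/scene0.png

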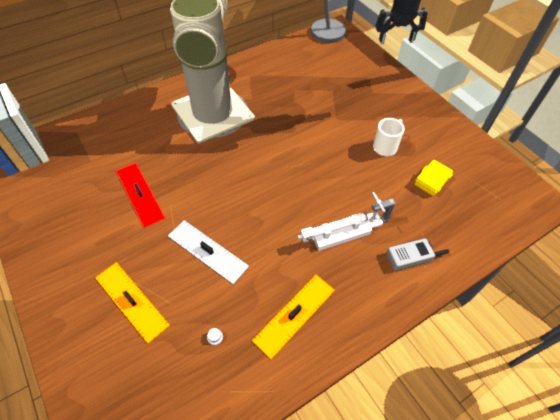

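View pics/top0.png

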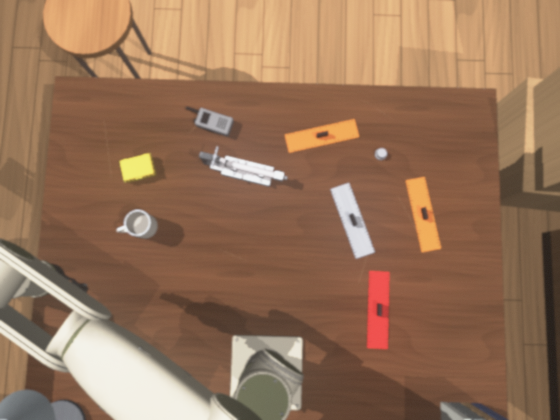

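View pics/wrist0.png

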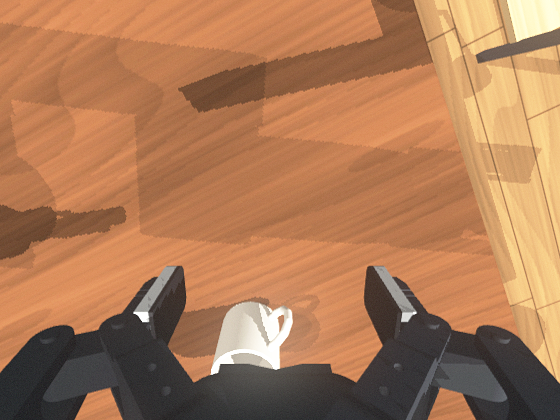

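The scene and top views agree. The steel straightedge is at about (352,220) in top and (208,250) in scene. The mount is at about (245,170) in top. The orange and red bars are decoys, and the mug is at (140,224). In the wrist view the mug is near (250,335).

```bash
cat > h.py <<'E'
import numpy as np, cv2
from station import r
def ray(n,uv,cal=None):
    c=cal or r.get_calibration(n); R,_=cv2.Rodrigues(c["rvec"]); t=np.array(c["tvec"]).ravel()
    d=R.T@np.linalg.inv(c["intrinsics"])@np.array([uv[0],uv[1],1.]); return -R.T@t,d
def onz(n,uv,z,cal=None):
    o,d=ray(n,uv,cal); return o+d*(z-o[2])/d[2]
def tri(rays):
    A=np.zeros((3,3));b=np.zeros(3)
    for o,d in rays:
        d=d/np.linalg.norm(d);P=np.eye(3)-np.outer(d,d);A+=P;b+=P@o
    p=np.linalg.solve(A,b); return p,[np.linalg.norm(np.cross(p-o,d/np.linalg.norm(d))) for o,d in rays]
def proj(n,p,cal=None):
    c=cal or r.get_calibration(n)
    return cv2.projectPoints(np.array([p],float),np.array(c["rvec"]),np.array(c["tvec"]),c["intrinsics"],None)[0].ravel()
E
python3 - <<'E'
from h import *
t=cv2.imread("pics/top0.png");s=cv2.imread("pics/scene0.png")
a=cv2.resize(t[130:270,190:390],None,fx=4,fy=4,interpolation=cv2.INTER_CUBIC);cv2.imwrite("pics/tz.png",a)
a=cv2.resize(s[180:300,150:400],None,fx=3.2,fy=3.2,interpolation=cv2.INTER_CUBIC);cv2.imwrite("pics/sz.png",a)
def big(m,win):
    x0,y0,x1,y1=win;mm=np.zeros_like(m);mm[y0:y1,x0:x1]=m[y0:y1,x0:x1]
    cs,_=cv2.findContours(mm,cv2.RETR_EXTERNAL,cv2.CHAIN_APPROX_NONE);c=max(cs,key=cv2.contourArea);return c
for n,im,win in(("top",t,(320,175,385,265)),("scene",s,(160,215,255,290))):
    h=cv2.cvtColor(im,cv2.COLOR_BGR2HSV); m=((h[...,1]<75)&(h[...,2]>120)).astype(np.uint8)*255
    c=big(m,win); print(n,cv2.contourArea(c))
    w=np.array([onz(n,p,0.004)[:2] for p in c[:,0]],np.float32)
    rc=cv2.minAreaRect(w); bx=cv2.boxPoints(rc); print(rc); 
    e=bx[1]-bx[0],bx[2]-bx[1]; L=max(e,key=np.linalg.norm);print("yaw of y axis",np.degrees(np.arctan2(L[1],L[0]))-90)
    # rib top
    x0,y0,x1,y1=win
    d=((h[...,2]<60)).astype(np.uint8)*255
    ins=np.zeros_like(d);cv2.fillPoly(ins,[cv2.convexHull(c)],255);d&=ins
    cc=big(d,win);M=cv2.moments(cc);uv=(M['m10']/M['m00'],M['m01']/M['m00']);print("rib",uv,M['m00'],onz(n,uv,0.02))
E
```

```text
top 1602.5
((0.4817134737968445, -0.26336604356765747), (0.24717199802398682, 0.07319604605436325), 20.727582931518555)
yaw of y axis -69.272415Traceback (most recent call last):
  File "<stdin>", line 18, in <module>
  File "<stdin>", line 7, in big
ValueError: max() iterable argument is empty
```

View pics/tz.png

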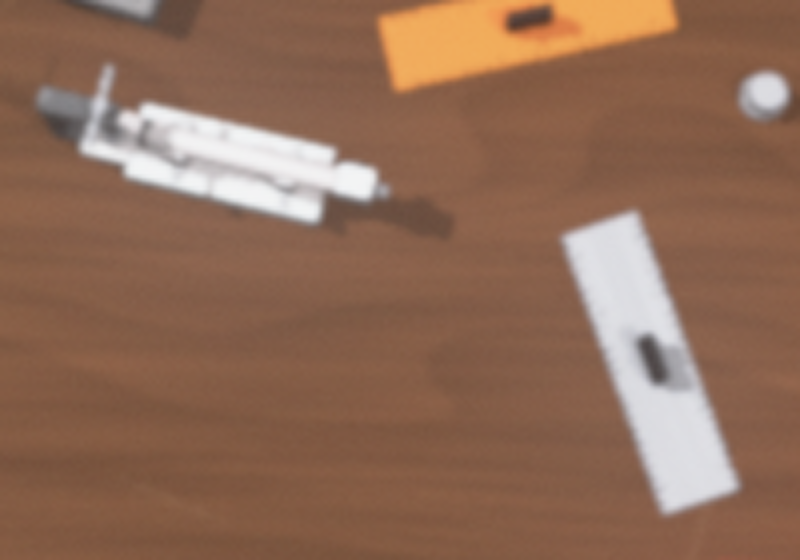

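View pics/sz.png

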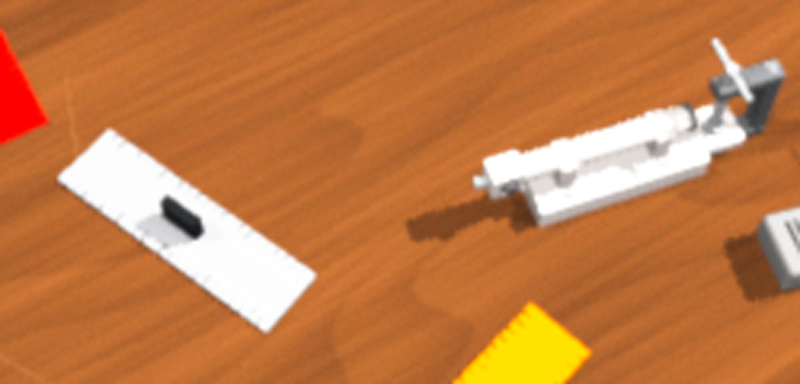

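```bash
python3 - <<'E'
from h import *
Z=lambda u,v:(190+(u-1.5)/4,130+(v-1.5)/4)
S=lambda u,v:(150+(u-1.1)/3.2,180+(v-1.1)/3.2)
for nm,p,z in [("near L",(125,178),.024),("near R",(320,222),.024),("far L",(145,103),.024),("far R",(335,152),.024),("head",(356,181),.07),("rib",(652,360),.032)]:
    print(nm,onz("top",Z(*p),z).round(4))
print("rib tri",tri([ray("top",Z(650,358)),ray("scene",S(181,214))]))
print("head tri",tri([ray("top",Z(356,181)),ray("scene",S(503,166))]))
for nm,p,z in [("mug",(140,218),.092)]: print(nm,onz("top",p,z))
c=r.get_calibration("wrist");R=cv2.Rodrigues(c["rvec"])[0];s=r.sense()
from scipy.spatial.transform import Rotation as Ro
T=Ro.from_euler("xyz",s["eef_rot"],degrees=True).as_matrix()
print("cam in tool",T.T@(-R.T@c["tvec"]-s["position"]), "fwd",T.T@R.T[:,2])
print(s["position"],s["t"])
E
```

```text
near L [0.6169 0.1666 0.024 ]
near R [0.5851 0.0072 0.024 ]
far L [0.6799 0.1531 0.024 ]
far R [ 0.6434 -0.0032  0.024 ]
head [ 0.6096 -0.0212  0.07  ]
rib [ 0.479  -0.2612  0.032 ]
rib tri (array([ 0.48235361, -0.26185625,  0.0181662 ]), [np.float64(0.0002992568688483424), np.float64(0.00029925686884841457)])
head tri (array([ 0.61089617, -0.02059894,  0.06558862]), [np.float64(0.0006114469813053833), np.float64(0.0006114469813053323)])
mug [0.45740842 0.40000565 0.092     ]
cam in tool [ 0.07631934 -0.00028469 -0.14810089] fwd [-3.05528147e-01  4.52472399e-04  9.52182938e-01]
[0.26817607 0.53623459 0.22535045] 0.15
```

Emit:
play_rows(plan="-0.03 -0.034 0 0 0.085;-0.03 -0.034 0 0 0.085;-0.03 -0.034 0 0 0.085;-0.03 -0.034 0 0 0.085;-0.03 -0.034 0 0 0.085;-0.03 -0.034 0 0 0.085;-0.03 -0.034 0 0 0.085;-0.03 -0.034 0 0 0.085")

```text
t: 0.95
position: [0.3605, 0.1771, 0.2208]
eef_rot: [-179.6, -0.1, 154.0]
ft_force: [2.0, 0.5, 0.3]
grip_width: 0.998
```

Emit:
play_rows(plan="-0.03 -0.034 0 0.0 0.085;-0.03 -0.034 0 0.0 0.085;-0.03 -0.034 0 0.0 0.085;-0.03 -0.034 0 0.0 0.085;-0.03 -0.034 0 0.0 0.085;-0.03 -0.034 0 0.0 0.085;-0.03 -0.034 0 0.0 0.085;0 0 0 0.149 0.085")

```text
t: 1.75
position: [0.4449, -0.147, 0.2217]
eef_rot: [-179.6, 0.1, 145.3]
ft_force: [-0.3, 1.3, -0.3]
grip_width: 0.999
```

Emit:
play_rows(plan="0 0 0 0.149 0.085;0 0 0 0.149 0.085;0 0 0 0.149 0.085;0 0 0 0.149 0.085;0 0 0 0.149 0.085;0 0 0 0.149 0.085;0 0 0 0.149 0.085;0 0 0 0.149 0.085")

```text
t: 2.55
position: [0.4428, -0.1495, 0.2185]
eef_rot: [-179.6, 0.3, 76.3]
ft_force: [-0.3, 0.1, -0.6]
grip_width: 0.998
```

Emit:
play_rows(plan="0 0 0 0.149 0.085;0 0 0 0.149 0.085;0 0 0 0.149 0.085;0 0 0 0.149 0.085;0 0 0 0.149 0.085;0 0 0 0.149 0.085;0 0 0 0 0.085")

```text
t: 3.25
position: [0.4413, -0.1488, 0.2163]
eef_rot: [-179.9, 0.7, 24.6]
ft_force: [-0.2, -0.7, -0.1]
grip_width: 0.995
```

Emit:
play_rows(plan="-0.003 0.04 0 0.03 0.085;-0.003 0.04 0 0.03 0.085;-0.003 0.04 0 0 0.085;0 0 0 0 0.085")

```text
t: 3.65
position: [0.4812, -0.265, 0.2149]
eef_rot: [-179.8, 0.7, 22.4]
ft_force: [-0.6, 0.9, -0.2]
grip_width: 0.993
```

```bash
python3 - <<'E'
from h import *
s=r.sense();print(s["position"],s["eef_rot"])
import pickle
c=r.get_calibration("wrist");pickle.dump(c,open("c1.pkl","wb"));cv2.imwrite("pics/w1.png",r.grab_frame("wrist"))
cv2.imwrite("pics/t1.png",cv2.resize(r.grab_frame("top")[100:270,180:400],None,fx=3.5,fy=3.5))
E
```

```text
[ 0.48115076 -0.26499821  0.21489619] [-179.82822783    0.68367175   22.35420652]
```

View pics/w1.png

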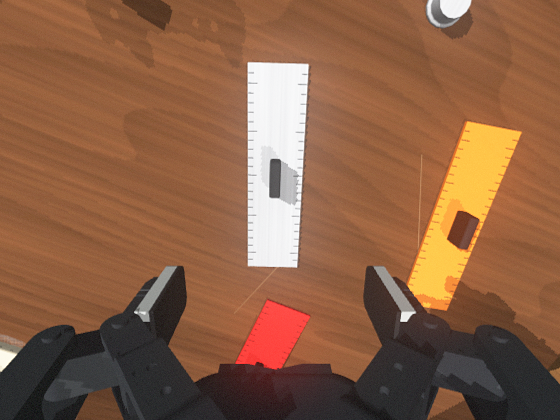

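Wrist view: the steel straightedge spans rows 62–267, and its rib is at (275,178).

```bash
cat >> h.py <<'E'
def largest(m,win):
    x0,y0,x1,y1=win;mm=np.zeros_like(m);mm[y0:y1,x0:x1]=m[y0:y1,x0:x1]
    cs,_=cv2.findContours(mm,cv2.RETR_EXTERNAL,cv2.CHAIN_APPROX_NONE);return max(cs,key=cv2.contourArea)
def bar(im,n,cal,winp,winr):
    h=cv2.cvtColor(im,cv2.COLOR_BGR2HSV);m=((h[...,1]<70)&(h[...,2]>140)).astype(np.uint8)*255
    c=largest(m,winp);w=np.array([onz(n,p,0.004,cal)[:2] for p in c[:,0]],np.float32)
    rc=cv2.minAreaRect(w);bx=cv2.boxPoints(rc);e=bx[1]-bx[0],bx[2]-bx[1];L=max(e,key=np.linalg.norm)
    d=((h[...,2]<95)).astype(np.uint8)*255
    cc=largest(d,winr);rr=cv2.minAreaRect(cc.astype(np.float32))
    return rc,(np.degrees(np.arctan2(L[1],L[0]))-90+90)%180-90,rr
E
python3 - <<'E'
from h import *
import pickle
im=cv2.imread("pics/w1.png");c=pickle.load(open("c1.pkl","rb"))
rc,yaw,rr=bar(im,"wrist",c,(230,50,330,280),(265,150,287,205))
print(rc,yaw,rr)
print([onz("wrist",rr[0],z,c).round(4) for z in(.016,.032)])
h=cv2.cvtColor(im,cv2.COLOR_BGR2HSV)[...,2];print(h[150:206:5,262:290:2])
E
```

```text
((0.48541104793548584, -0.26450657844543457), (0.24125145375728607, 0.06506258994340897), 20.7501220703125) -69.24988 ((274.7252502441406, 177.8690185546875), (9.91207504272461, 37.96963882446289), 2.2906100749969482)
[array([ 0.4847, -0.2648,  0.016 ]), array([ 0.488 , -0.2635,  0.032 ])]
[[230 228 230 227 225 232 245 246 245 243 243 241 244 249]
 [230 227 228 228 224 229 228 228 241 244 243 242 242 247]
 [230 227 228 230 132  78  74  78  75 128 241 243 243 248]
 [227 227 226 231 101  91  93  91  94  82 188 187 185 250]
 [226 225 226 231 100  88  92  95  94  94 187 184 189 196]
 [224 227 224 234  93  87  89  95  94 105 185 185 189 192]
 [227 224 225 231  88  89  92  95  95 128 187 183 189 193]
 [244 239 224 236  87  91  93  92  95 150 185 184 190 193]
 [242 243 243 252  83  90  94  94  90 167 184 184 189 192]
 [244 243 243 246  85  90  92  90  90 172 187 185 190 190]
 [242 243 243 243 244 242 245 247 242 245 219 184 193 193]
 [243 242 243 243 244 242 244 246 244 243 241 242 247 248]]
```

Emit:
play_rows(plan="0.003 0 0.04 0.014 0.085;0.003 0 0.04 0.014 0.085;0.0 0 0.03 0 0.085;0 0 0 0 0.085")

```text
t: 4.15
position: [0.4859, -0.2565, 0.1047]
eef_rot: [-179.9, 0.5, 21.4]
ft_force: [-0.5, 0.6, -0.2]
grip_width: 1.001
```

```bash
python3 - <<'E'
from h import *
s=r.sense();print(s["position"],s["eef_rot"])
import pickle
c=r.get_calibration("wrist");pickle.dump(c,open("c2.pkl","wb"));cv2.imwrite("pics/w2.png",r.grab_frame("wrist"))
E
```

```text
[ 0.48594771 -0.25653444  0.10469968] [-179.90298997    0.46318745   21.38233695]
```

View pics/w2.png

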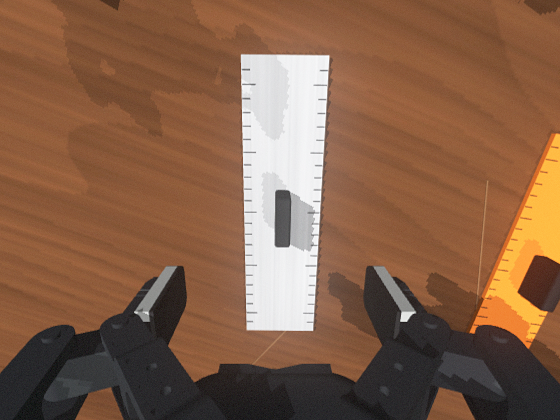

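Wrist view, closer: the bar spans rows 55–330, and the rib is at (283,218) with its top edge near row 190.

```bash
python3 - <<'E'
from h import *
import pickle
im=cv2.imread("pics/w2.png");c=pickle.load(open("c2.pkl","rb"));c1=pickle.load(open("c1.pkl","rb"))
rc,yaw,rr=bar(im,"wrist",c,(225,45,345,340),(268,180,296,255))
print(rc,yaw,rr)
print(tri([ray("wrist",(274.7,177.9),c1),ray("wrist",rr[0],c)]))
ctr=np.array(rc[0]);
s=r.sense();psi=np.radians(s["eef_rot"][2]);d=ctr-s["position"][:2];print(s["position"],s["eef_rot"],"tool dx dy",d@[np.cos(psi),np.sin(psi)],d@[np.sin(psi),-np.cos(psi)])
E
```

```text
((0.48534393310546875, -0.26472705602645874), (0.2412276268005371, 0.06475112587213516), 20.76236343383789) -69.23764 ((282.6438903808594, 218.10716247558594), (14.8759183883667, 56.093387603759766), 1.6846843957901)
(array([ 0.48602706, -0.26452059,  0.02185237]), [np.float64(0.00024950942228278765), np.float64(0.0002495094222827064)])
[ 0.48721889 -0.25728839  0.10729286] [179.95511731   0.35592263  21.37273065] tool dx dy -0.004456916160588327 0.006243809342957035
```

Emit:
play_rows(plan="-0.004 0.006 0.02 0.01 0.085;0 0 0.025 0 0.085;0 0 0 0 0.085;0 0 0 0 0.085")

```text
t: 4.6
position: [0.4907, -0.2655, 0.0721]
eef_rot: [179.4, -0.1, 21.2]
ft_force: [0.3, 0.3, 1.2]
grip_width: 0.995
```

```bash
python3 - <<'E'
from h import *
import pickle
s=r.sense();c=r.get_calibration("wrist");im=r.grab_frame("wrist");cv2.imwrite("pics/w3.png",im)
psi=np.radians(s["eef_rot"][2]);d=np.array([.4853,-.2647])-s["position"][:2];print(s["position"],s["eef_rot"],"tool dx dy",d@[np.cos(psi),np.sin(psi)],d@[np.sin(psi),-np.cos(psi)])
h=cv2.cvtColor(im,cv2.COLOR_BGR2HSV)
s=r.sense();print(s["position"],s["eef_rot"])
E
```

```text
[ 0.49071379 -0.26554371  0.07213467] [ 1.79380140e+02 -8.35665010e-02  2.11850495e+01] tool dx dy -0.004743015460296033 -0.002743136353794834
[ 0.49072618 -0.26557996  0.07216134] [ 1.79372253e+02 -8.75045192e-02  2.11830800e+01]
```

View pics/w3.png

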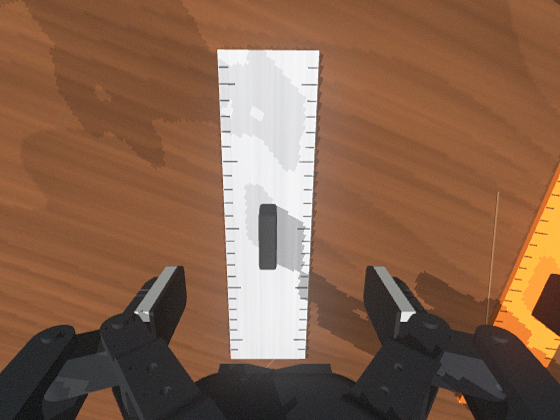

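The rib is at (268,237), slightly left of the jaw midline.

Emit:
play_rows(plan="-0.005 -0.003 0.018 0 0.085;0 0 0.01 0 0.085;0 0 0 0 0.085")

```text
t: 4.95
position: [0.489, -0.2668, 0.0503]
eef_rot: [178.9, -0.4, 21.3]
ft_force: [0.4, 0.2, 0.0]
grip_width: 0.997
```

```bash
cat > chk.py <<'E'
from h import *
import sys
def go(tx,ty):
    s=r.sense();psi=np.radians(s["eef_rot"][2]);d=np.array([tx,ty])-s["position"][:2];print("t",s["t"],s["position"].round(4),s["eef_rot"].round(2),"F",s["ft_force"].round(1),"w",round(s["grip_width"],3),"tool dx dy",(d@[np.cos(psi),np.sin(psi)]).round(4),(d@[np.sin(psi),-np.cos(psi)]).round(4))
if __name__=="__main__": go(float(sys.argv[1]),float(sys.argv[2]))
E
python3 chk.py .4853 -.2647
```

```text
t 4.95 [ 0.489  -0.2668  0.0503] [178.94  -0.4   21.27] F [0.4 0.2 0. ] w 0.997 tool dx dy -0.0027 -0.0033
```

Emit:
play_rows(plan="-0.004 -0.005 0.01 0 0.085;0 0 0.004 0 0.085;0 0 0 0 0.085")

```text
t: 5.25
position: [0.4848, -0.2643, 0.0377]
eef_rot: [178.8, -0.5, 21.3]
ft_force: [0.2, -0.0, 0.5]
grip_width: 0.995
```

```bash
python3 chk.py .4853 -.2647
```

```text
t 5.25 [ 0.4848 -0.2643  0.0377] [178.79  -0.51  21.29] F [ 0.2 -0.   0.5] w 0.995 tool dx dy 0.0003 0.0006
```

Emit:
play_rows(plan="0 0.001 0.003 0 0.03;0 0 0 0 0.03;0 0 0 0 0.012;0 0 0 0 0.008;0 0 0 0 0.0;0 0 0 0 0.0;0 0 0 0 0.0", squeeze=40)

```text
t: 5.95
position: [0.4859, -0.2657, 0.0352]
eef_rot: [178.7, -0.5, 21.3]
ft_force: [-0.6, 0.1, -0.6]
grip_width: -0.002
```

```bash
python3 chk.py .4853 -.2647
```

```text
t 5.95 [ 0.4859 -0.2657  0.0352] [178.74  -0.55  21.29] F [-0.6  0.1 -0.6] w -0.002 tool dx dy -0.0002 -0.0012
```

The jaws shut fully, so the rib wasn't caught. I'll look before moving again.

```bash
python3 - <<'E'
from h import *
import pickle
pickle.dump(r.get_calibration("wrist"),open("c4.pkl","wb"))
cv2.imwrite("pics/w4.png",r.grab_frame("wrist"))
cv2.imwrite("pics/s4.png",cv2.resize(r.grab_frame("scene")[150:350,100:360],None,fx=3,fy=3,interpolation=cv2.INTER_CUBIC))
E
```

```text
(no output)
```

View pics/w4.png

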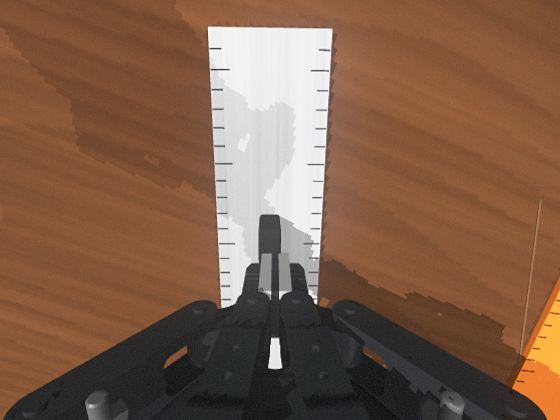

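View pics/s4.png

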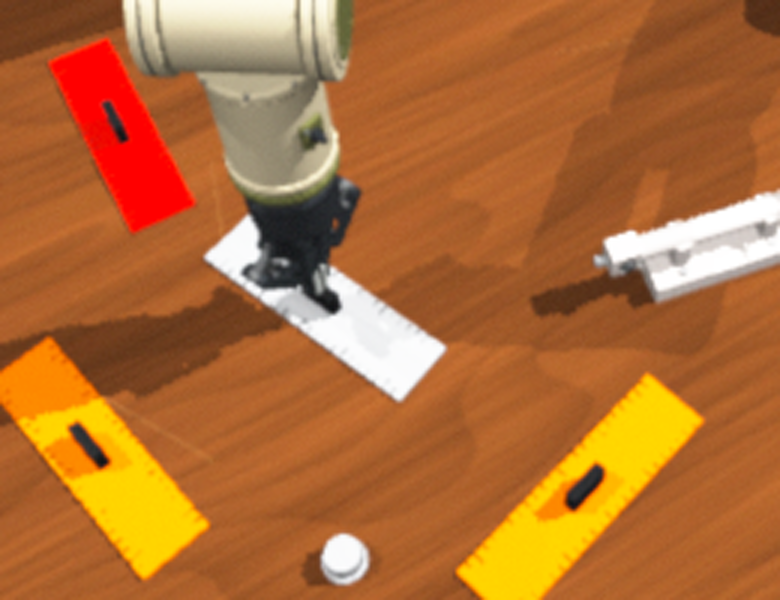

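```bash
python3 - <<'E'
from h import *
import pickle
from scipy.spatial.transform import Rotation as Ro
im=cv2.imread("pics/w4.png");c=pickle.load(open("c4.pkl","rb"))
s=r.sense();T=Ro.from_euler("xyz",s["eef_rot"],degrees=True).as_matrix();p=s["position"]
print(s["position"],s["grip_width"])
for z in(0,.006,.025): print("tool z",z,(p+T@[0,0,z]).round(4),proj("wrist",p+T@[0,0,z],c).round(1))
print("pad corners",[proj("wrist",p+T@[a,0,.025],c).round(0) for a in(-.011,.011)])
a=np.radians(20.75);u=np.array([np.cos(a),np.sin(a)]);
for z in(.004,.032):
  print([proj("wrist",np.r_[np.array([.4853,-.2647])+k*u,z],c).round(0) for k in(-.12,-.02,.02,.12)])
cv2.imwrite("pics/w4z.png",cv2.resize(im[180:380,180:380],None,fx=3,fy=3,interpolation=cv2.INTER_CUBIC))
E
```

```text
[ 0.48587747 -0.26573759  0.03521277] 0.0010493790336163278
tool z 0 [ 0.4859 -0.2657  0.0352] [271.9 265.8]
tool z 0.006 [ 0.486  -0.2658  0.0292] [272.  260.6]
tool z 0.025 [ 0.4863 -0.2662  0.0102] [272.2 246.2]
pad corners [array([272., 263.]), array([272., 229.])]
[array([269., 392.]), array([269., 271.]), array([269., 212.]), array([270.,  27.])]
[array([269., 429.]), array([269., 296.]), array([270., 229.]), array([271.,  10.])]
```

View pics/w4z.png

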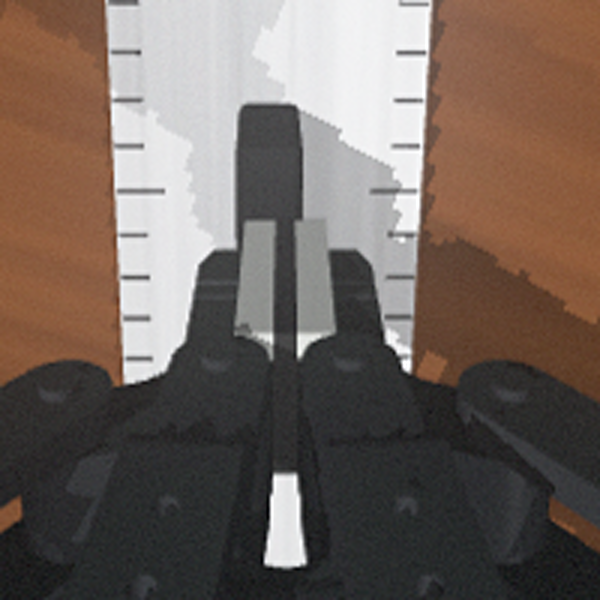

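The zoom shows the shut pads sitting above the rib: the rib is visible under the gap at x≈275, and the front pad edge is at row 253. The real fingertips seem to be higher than the nominal 25 mm ahead of the TCP. I'll touch the rib top gently to find where they are.

Emit:
play_rows(plan="0 0 0.003 0 0;0 0 0 0 0")

```text
t: 6.25
position: [0.4859, -0.2658, 0.032]
eef_rot: [178.7, -0.5, 21.3]
ft_force: [-0.1, 0.1, -0.8]
grip_width: -0.001
```

Emit:
play_rows(plan="0 0 0.003 0 0;0 0 0 0 0")

```text
t: 6.45
position: [0.4859, -0.2658, 0.0285]
eef_rot: [178.8, -0.5, 21.3]
ft_force: [-0.4, 1.3, -0.5]
grip_width: -0.002
```

Emit:
play_rows(plan="0 0 0.003 0 0;0 0 0 0 0")

```text
t: 6.65
position: [0.4869, -0.2664, 0.0274]
eef_rot: [178.7, -0.6, 21.3]
ft_force: [-0.8, 0.5, -0.6]
grip_width: -0.0
```

```bash
python3 - <<'E'
from h import *
im=r.grab_frame("wrist");cv2.imwrite("pics/w5z.png",cv2.resize(im[180:380,180:380],None,fx=3,fy=3,interpolation=cv2.INTER_CUBIC))
print(r.sense()["position"],r.sense()["ft_force"])
E
```

```text
[ 0.486948   -0.26649352  0.02730427] [-0.11848707 -0.84114426 -0.37065742]
```

View pics/w5z.png

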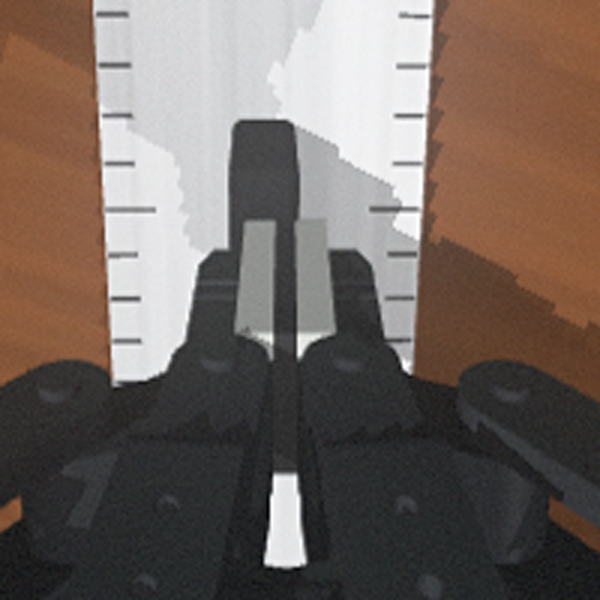

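Emit:
play_rows(plan="0 0 0.003 0 0;0 0 0 0 0")

```text
t: 6.9
position: [0.4875, -0.2668, 0.0277]
eef_rot: [178.6, -0.6, 21.3]
ft_force: [0.0, -0.5, -0.4]
grip_width: -0.001
```

Emit:
play_rows(plan="0 0 0.003 0 0;0 0 0 0 0")

```text
t: 7.1
position: [0.4884, -0.2675, 0.0274]
eef_rot: [178.5, -0.7, 21.3]
ft_force: [-0.2, -0.3, 0.0]
grip_width: -0.001
```

Downward motion has stopped at z≈0.0274. Either the shut tips are on the rib top, or they are on the plate with the rib held. Lifting a little will tell which.

Emit:
play_rows(plan="0 0 -0.015 0 0;0 0 -0.015 0 0;0 0 0 0 0")

```text
t: 7.4
position: [0.4876, -0.2667, 0.059]
eef_rot: [178.6, -0.6, 21.3]
ft_force: [0.4, -0.5, 0.4]
grip_width: 0.002
```

```bash
python3 - <<'E'
from h import *
import pickle
pickle.dump(r.get_calibration("wrist"),open("c6.pkl","wb"))
im=r.grab_frame("wrist");cv2.imwrite("pics/w6.png",im)
s=r.sense();print(s["position"],s["eef_rot"],s["ft_force"],s["grip_width"])
E
```

```text
[ 0.48723014 -0.26647357  0.05800734] [178.62283606  -0.60642858  21.31704869] [-0.82732218 -0.32950772 -0.71875504] -0.0007730235597169113
```

View pics/w6.png

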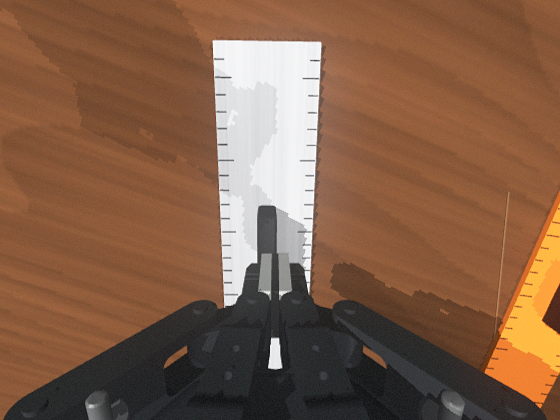

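The bar stayed on the desk, so the shut tips were resting on the rib top. The true tips are therefore about 30 mm farther back than nominal. I'll open and re-measure.

Emit:
play_rows(plan="0 0 -0.015 0 0.085;0 0 0 0 0.085;0 0 0 0 0.085;0 0 0 0 0.085;0 0 0 0 0.085;0 0 0 0 0.085")

```text
t: 8.05
position: [0.4862, -0.2657, 0.073]
eef_rot: [178.7, -0.6, 21.3]
ft_force: [0.3, 0.9, 0.2]
grip_width: 0.988
```

```bash
python3 - <<'E'
from h import *
import pickle,chk
c=r.get_calibration("wrist");pickle.dump(c,open("c7.pkl","wb"))
im=r.grab_frame("wrist");cv2.imwrite("pics/w7.png",im)
rc,yaw,rr=bar(im,"wrist",c,(215,35,345,362),(250,190,290,300));print(rc,yaw,rr)
chk.go(*rc[0])
c1=pickle.load(open("c1.pkl","rb"));c2=pickle.load(open("c2.pkl","rb"))
E
```

```text
((0.4851618707180023, -0.26468029618263245), (0.2409151941537857, 0.0646304339170456), 20.741073608398438) -69.25893 ((269.0, 231.0), (64.0, 16.0), 90.0)
t 8.1 [ 0.4861 -0.2656  0.073 ] [178.71  -0.54  21.32] F [ 0.2  1.1 -0.2] w 0.999 tool dx dy -0.0005 -0.0012
```

View pics/w7.png

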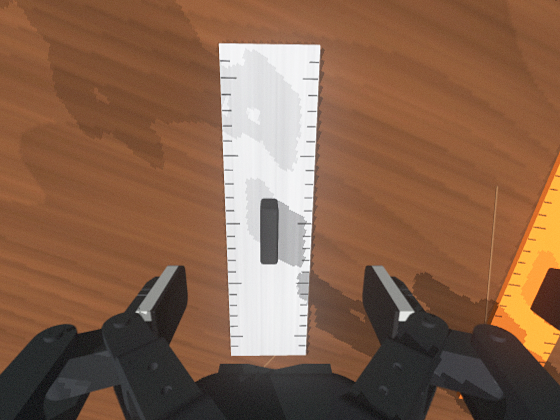

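Emit:
play_rows(plan="0.003 -0.003 0.02 0 0.085;0 0 0.015 0 0.085;0 0 0 0 0.085")

```text
t: 8.4
position: [0.4885, -0.2625, 0.0367]
eef_rot: [178.7, -0.6, 21.3]
ft_force: [-0.5, 1.0, 0.3]
grip_width: 0.996
```

```bash
python3 chk.py .4852 -.2647
```

```text
t 8.4 [ 0.4885 -0.2625  0.0367] [178.69  -0.55  21.32] F [-0.5  1.   0.3] w 0.996 tool dx dy -0.0039 0.0008
```

Emit:
play_rows(plan="0 0 0.015 0 0.085;0 0 0.012 0 0.085;0 0 0 0 0.085")

```text
t: 8.7
position: [0.4889, -0.2633, 0.0077]
eef_rot: [178.7, -0.5, 21.3]
ft_force: [0.5, 0.8, -0.9]
grip_width: 0.991
```

```bash
python3 chk.py .4852 -.2647; python3 - <<'E'
from h import *
cv2.imwrite("pics/w8.png",r.grab_frame("wrist"))
E
```

```text
t 8.7 [ 0.4889 -0.2633  0.0077] [178.7   -0.54  21.31] F [ 0.5  0.8 -0.9] w 0.991 tool dx dy -0.0039 -0.0001
```

View pics/w8.png

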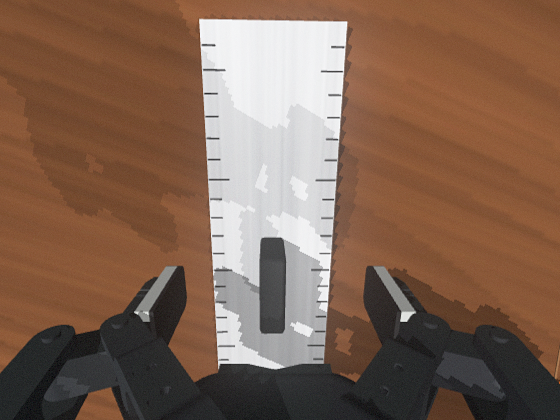

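The rib at (272,287) now lies between the pads. Closing.

Emit:
play_rows(plan="0 0 0.001 0 0.01;0 0 0 0 0;0 0 0 0 0;0 0 0 0 0;0 0 0 0 0;0 0 0 0 0;0 0 0 0 0", squeeze=50)

```text
t: 9.45
position: [0.4907, -0.2645, 0.0098]
eef_rot: [178.5, -0.7, 21.3]
ft_force: [-0.2, 0.9, -1.6]
grip_width: 0.129
```

```bash
python3 chk.py .4852 -.2647; python3 - <<'E'
from h import *
cv2.imwrite("pics/w9.png",r.grab_frame("wrist"))
E
```

```text
t 9.45 [ 0.4907 -0.2645  0.0098] [178.52  -0.68  21.3 ] F [-0.2  0.9 -1.6] w 0.129 tool dx dy -0.0052 -0.0018
```

View pics/w9.png

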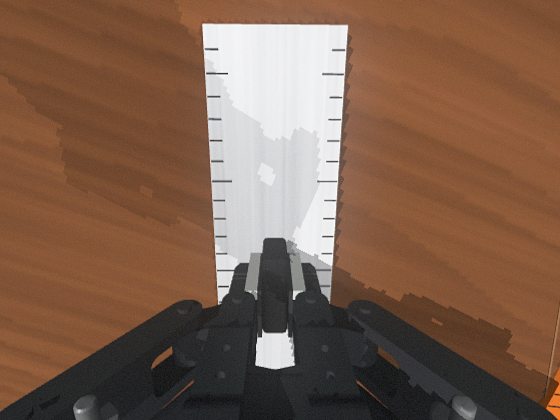

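The grip is on: 0.129 opening is about 11 mm, which matches the rib, and the rib is visible between the pads at (274,285). Lifting.

Emit:
play_rows(plan="0 0 -0.02 0 0;0 0 -0.04 0 0;0 0 -0.045 0 0;0 0 -0.045 0 0;0 0 -0.01 0 0;0 0 0 0 0")

```text
t: 10.1
position: [0.484, -0.2592, 0.1699]
eef_rot: [179.0, -0.3, 21.3]
ft_force: [0.2, -0.3, -2.8]
grip_width: 0.125
```

Emit:
play_rows(plan="0.022 -0.041 0 0 0;0.022 -0.041 0 0 0;0.022 -0.041 0 0 0;0.022 -0.041 0 0 0;0.022 -0.041 0 0 0;0.022 -0.041 0 0 0;0.022 -0.041 0 0 0;0 0 0 0 0")

```text
t: 10.9
position: [0.5165, 0.0747, 0.147]
eef_rot: [179.5, 0.7, 21.0]
ft_force: [0.2, 0.3, -2.5]
grip_width: 0.128
```

Emit:
play_rows(plan="0 0 0 -0.14 0;0 0 0 -0.14 0;0 0 0 -0.14 0;0 0 0 -0.14 0;0 0 0 -0.14 0;0 0 0 -0.14 0;0 0 0 -0.13 0;0 0 0 0 0")

```text
t: 11.7
position: [0.5049, 0.0743, 0.1255]
eef_rot: [-178.0, 1.3, 79.0]
ft_force: [0.6, -0.2, -3.1]
grip_width: 0.125
```

```bash
python3 chk.py .535 .1057; python3 - <<'E'
from h import *
import pickle
pickle.dump((r.get_calibration("wrist"),r.sense()),open("c10.pkl","wb"))
cv2.imwrite("pics/w10.png",r.grab_frame("wrist"))
E
```

```text
t 11.7 [0.5049 0.0743 0.1255] [-178.05    1.31   79.05] F [ 0.6 -0.2 -3.1] w 0.125 tool dx dy 0.0366 0.0236
```

View pics/w10.png

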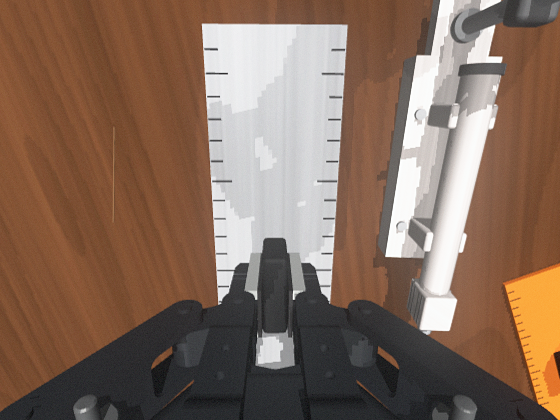

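The bar is held and the mount is visible at right: base near-top edge from about (415,57) to (386,257), pull head at (432,304).

```bash
python3 - <<'E'
from h import *
im=cv2.imread("pics/w10.png")
cv2.imwrite("pics/w10z.png",cv2.resize(im[30:345,355:515],None,fx=1.9*1.0,fy=1.9,interpolation=cv2.INTER_CUBIC))
g=cv2.cvtColor(im,cv2.COLOR_BGR2GRAY)
for v in range(60,261,20): print(v,g[v,370:430:2])
E
```

```text
60 [ 96  98  94  94  87  91  90  87  86  85  92  91  91  93  89  94  94  90
  86  89  87  90  83 244 240 243 242 238 238 240]
80 [ 97 101  91  93  90  94  90  90 101 103 109 104 102 104 106  83  97  96
  98  99  99 116 253 251 252 250 250 250 250 251]
100 [104 104 102 103 102 102  99  98 101  99 106 106 105 104  91 101 107  99
  97  94 255 252 251 251 250 251 250 251 251 252]
120 [104 107 103 101 104 102 103 106 109 108 105 107  89  96 103  99 104  93
 182 253 251 252 226 203 200 212 250 254 205 112]
140 [106 105 102 103 100 102 100 108 108 106 107  89 104 103 101 101  91 255
 251 251 251 251 250 250 252 246 201 207 207 203]
160 [111 106 103 105 101 104 112 107 106 102 102 102 104 105 100 235 254 253
 252 251 250 250 252 219 201 204 212 202 202 204]
180 [109 110 107 101  92  93 110 110  86 102 103 110 104  96 255 251 250 251
 250 250 251 251 250 250 253 205 203 202 210 207]
200 [107 107 106 105 108 109 105  96 103 104 106 101 255 252 250 251 251 250
 251 251 250 249 254 203 207 174 175 176 175 178]
220 [108 106 102 114 112  87 100 101 103 105 111 254 250 251 251 247 244 241
 251 240 122 137 178 152 115 116 117 116 115 116]
240 [107 100 103  86  93 101  99 101  88 255 252 250 251 250 251 251 251 239
 206 207 204 210 123 104 106 108 108 117 230 251]
260 [103 102  80  83  85  85  83  82  84  82  86  84  89  86  87  86  87  87
  85  86  85  91  93  86  83  85  86 109 125 154]
```

View pics/w10z.png

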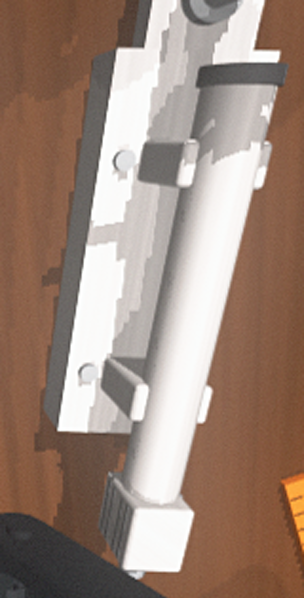

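```bash
cat > meas.py <<'E'
from h import *
from scipy.spatial.transform import Rotation as Ro
def edge(im,c,rows,u0,u1,z=.024,thr=175,n="wrist"):
    g=cv2.cvtColor(im,cv2.COLOR_BGR2GRAY).astype(float);P=[]
    for v in rows:
        row=g[v,u0:u1]; k=np.argmax(row>thr)
        if k==0: continue
        f=k-1+(thr-row[k-1])/(row[k]-row[k-1]); P.append(onz(n,(u0+f,v),z,c))
    P=np.array(P)[:,:2]; vx,vy,x,y=cv2.fitLine(P.astype(np.float32),cv2.DIST_HUBER,0,.01,.01).ravel()
    if vy<0: vx,vy=-vx,-vy
    yaw=np.arctan2(-vx,vy); res=np.abs((P-[x,y])@[vy,-vx]).max()
    return np.array([x,y]),np.array([vx,vy]),yaw,res
def baredge(im,c,s,rows,u0,u1,tz=.0058):
    g=cv2.cvtColor(im,cv2.COLOR_BGR2GRAY).astype(float)
    T=Ro.from_euler("xyz",s["eef_rot"],degrees=True).as_matrix();L=[]
    for v in rows:
        row=g[v,u0:u1];  
        for lab,k in (("l",np.argmax(row>175)),("r",len(row)-1-np.argmax(row[::-1]>175))):
            o,d=ray("wrist",(u0+k+(-.5 if lab=="l" else .5),v),c);o=T.T@(o-s["position"]);d=T.T@d;p=o+d*(tz-o[2])/d[2];L.append((lab,p[0],p[1]))
    return L
E
python3 - <<'E'
from meas import *
import pickle
c,s=pickle.load(open("c10.pkl","rb"));im=cv2.imread("pics/w10.png")
p,d,yaw,res=edge(im,c,range(62,252,4),370,440);print(p,d,np.degrees(yaw),res)
A=onz("wrist",(385,256.3),.024,c);B=onz("wrist",(416.6,55),.024,c);print(A,B,np.linalg.norm(A-B))
near=(A+B)/2; near=p+((near[:2]-p)@d)*d;print("near mid",near)
m=np.array([d[1],-d[0]])
print("head",onz("wrist",(437.6,314),.07,c)," expect",near+.03*m-.105*d)
print("flush bar ctr",near-.032*m,"y psi target",np.degrees(yaw)+90)
L=baredge(im,c,s,range(30,240,20),190,360)
for l in "lr":
    q=np.array([[a[1],a[2]] for a in L if a[0]==l]);f=np.polyfit(q[:,0],q[:,1],1);print(l,"ty=",f, "at bar")
print(np.array(L[0][1:]),onz)
print("TCP->bar far end tool x", baredge(im,c,s,[25],190,360))
E
```

```text
[0.6077251  0.09291723] [0.21472463 0.9766746 ] -12.399372 0.0003833613025580054
[0.58961452 0.00915205 0.024     ] [0.6239887  0.16555926 0.024     ] 0.16013994014626523
near mid [0.60651615 0.08741841]
head [ 0.61312952 -0.02047236  0.07      ]  expect [ 0.61327031 -0.02157416]
flush bar ctr [0.57526257 0.0942896 ] y psi target 77.60063
l ty= [ 0.0031268  -0.03080098] at bar
r ty= [-0.00090834  0.03336821] at bar
[ 0.11070399 -0.0305475 ] <function onz at 0x7f1c899f3560>
TCP->bar far end tool x [('l', np.float64(0.1126441298281238), np.float64(-0.030408372630324414)), ('r', np.float64(0.1126679551429824), np.float64(0.03309598053654461))]
```

Edge fit: length 160.1 mm, yaw −12.40°, residual 0.4 mm. The bar is square in the grip. I'll move to a standoff and lower.

Emit:
play_rows(plan="0.01 0 0.03 0.012 0;0.01 0.01 0.03 0.012 0;0.01 0.015 0 0 0;0.01 0.015 0 0 0;0 0 0 0 0")

```text
t: 12.25
position: [0.5482, 0.1024, 0.0555]
eef_rot: [-177.8, 1.6, 76.0]
ft_force: [-0.5, -0.4, -2.1]
grip_width: 0.127
```

```bash
python3 chk.py .5607 .1042
```

```text
t 12.25 [0.5482 0.1024 0.0555] [-177.77    1.57   76.  ] F [-0.5 -0.4 -2.1] w 0.127 tool dx dy 0.0048 0.0117
```

Emit:
play_rows(plan="0.005 0.008 0.015 -0.025 0;0 0 0.012 0 0;0 0 0 0 0")

```text
t: 12.55
position: [0.5537, 0.1039, 0.0253]
eef_rot: [-177.5, 1.6, 77.0]
ft_force: [-0.3, 0.2, -2.5]
grip_width: 0.129
```

```bash
python3 chk.py .5607 .1042; python3 - <<'E'
from h import *
import pickle
pickle.dump((r.get_calibration("wrist"),r.sense()),open("c11.pkl","wb"))
cv2.imwrite("pics/w11.png",r.grab_frame("wrist"))
E
```

```text
t 12.55 [0.5537 0.1039 0.0253] [-177.54    1.62   77.01] F [-0.3  0.2 -2.5] w 0.129 tool dx dy 0.0019 0.0068
```

View pics/w11.png

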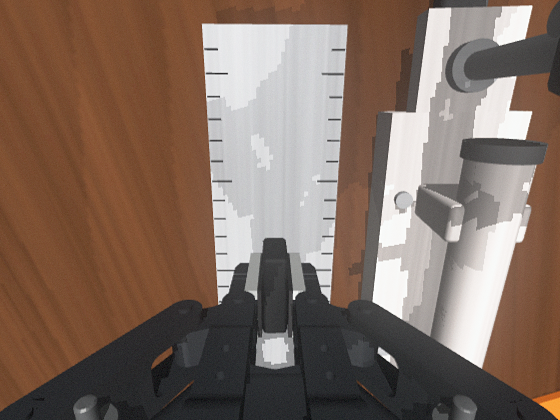

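Emit:
play_rows(plan="0.001 0.002 0.008 -0.01 0;0 0 0.004 0 0;0 0 0 0 0")

```text
t: 12.9
position: [0.556, 0.1039, 0.0147]
eef_rot: [-177.7, 1.5, 77.5]
ft_force: [0.1, 0.9, -0.7]
grip_width: 0.124
```

```bash
python3 chk.py .5607 .1042
```

```text
t 12.9 [0.556  0.1039 0.0147] [-177.68    1.55   77.51] F [ 0.1  0.9 -0.7] w 0.124 tool dx dy 0.0013 0.0046
```

Emit:
play_rows(plan="0 0 0.003 0 0")

```text
t: 13.0
position: [0.5564, 0.1037, 0.0126]
eef_rot: [-177.8, 1.5, 77.5]
ft_force: [-0.8, -2.7, 3.0]
grip_width: 0.125
```

Emit:
play_rows(plan="0 0.003 0.002 0 0")

```text
t: 13.1
position: [0.5591, 0.1031, 0.0107]
eef_rot: [-177.7, 1.5, 77.5]
ft_force: [-4.5, -0.1, 3.2]
grip_width: 0.131
```

Emit:
play_rows(plan="0 0.003 0.001 0 0;0 0.003 0.001 0 0")

```text
t: 13.3
position: [0.564, 0.1025, 0.0104]
eef_rot: [-177.6, 1.5, 77.5]
ft_force: [-13.2, 0.6, 16.5]
grip_width: 0.124
```

Emit:
play_rows(plan="0 0.003 -0.001 0 0;0 0.003 0 0 0")

```text
t: 13.5
position: [0.5708, 0.1016, 0.012]
eef_rot: [-177.6, 1.5, 77.5]
ft_force: [-0.5, -0.3, -1.3]
grip_width: 0.129
```

```bash
python3 chk.py .5754 .1009; python3 - <<'E'
from h import *
import pickle
pickle.dump((r.get_calibration("wrist"),r.sense()),open("c12.pkl","wb"))
cv2.imwrite("pics/w12.png",r.grab_frame("wrist"))
E
```

```text
t 13.5 [0.5708 0.1016 0.012 ] [-177.59    1.47   77.51] F [-0.5 -0.3 -1.3] w 0.129 tool dx dy 0.0003 0.0046
```

View pics/w12.png

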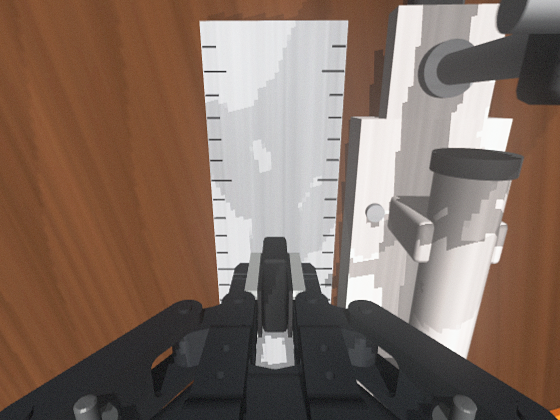

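The bar's right edge is a few mm from the base's near face, and the two look parallel.

Emit:
play_rows(plan="0 0.003 0 0 0")

```text
t: 13.65
position: [0.5741, 0.1008, 0.0114]
eef_rot: [-177.6, 1.5, 77.5]
ft_force: [-1.4, 0.1, -0.1]
grip_width: 0.123
```

Emit:
play_rows(plan="0 0.003 0 0 0")

```text
t: 13.75
position: [0.5753, 0.1005, 0.011]
eef_rot: [-177.3, 1.5, 77.5]
ft_force: [-19.2, 2.7, 14.1]
grip_width: 0.126
```

Emit:
play_rows(plan="0 0.003 0.001 0 0")

```text
t: 13.85
position: [0.575, 0.1004, 0.0103]
eef_rot: [-176.9, 1.6, 77.5]
ft_force: [-29.1, 3.9, 33.4]
grip_width: 0.122
```

Contact came at x≈0.575, as predicted. Now I'll relax, open partly and check.

Emit:
play_rows(plan="0 0 0 0 0;0 0 0 0 0.03;0 0 0 0 0.03;0 0 0 0 0.03;0 0 0 0 0.03")

```text
t: 14.35
position: [0.5763, 0.1002, 0.011]
eef_rot: [-177.0, 1.5, 77.5]
ft_force: [-0.3, 0.1, -0.3]
grip_width: 0.352
```

Emit:
play_rows(plan="0 0 -0.02 0 0.03;0 0 -0.03 0 0.03;0 0 -0.035 0 0.03;0 0 -0.035 0 0.03;0 0 0 0 0.03")

```text
t: 14.85
position: [0.5819, 0.1014, 0.1323]
eef_rot: [-176.7, 1.6, 77.5]
ft_force: [0.6, 0.4, 0.9]
grip_width: 0.351
```

```bash
python3 - <<'E'
from h import *
import pickle
s=r.sense();print(s["position"],s["eef_rot"],s["grip_width"],s["ft_force"])
pickle.dump((r.get_calibration("wrist"),s),open("c13.pkl","wb"))
cv2.imwrite("pics/w13.png",r.grab_frame("wrist"))
E
```

```text
[0.58189628 0.10143786 0.13227429] [-176.71922666    1.64765863   77.48244974] 0.3508109464334243 [0.59863374 0.42469943 0.87187087]
```

View pics/w13.png

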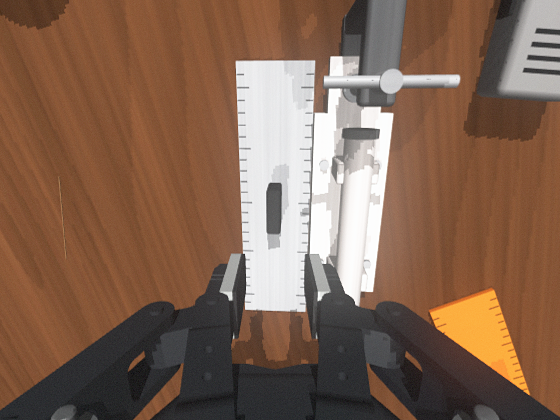

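The bar lies flat against the base, with its right edge running from (314,60) to (304,310).

```bash
cat > flush.py <<'E'
from meas import *
NEAR=np.array([.60651615,.08741841]);YAW=np.radians(-12.40)
m=np.array([np.cos(YAW),np.sin(YAW)]);d=np.array([-np.sin(YAW),np.cos(YAW)])
def rep(n,uv,z,c): 
    q=onz(n,uv,z,c)[:2]-NEAR; return (q@m*1000).round(1),(q@d*1000).round(1)
E
python3 - <<'E'
from flush import *
import pickle
c,s=pickle.load(open("c13.pkl","rb"));im=cv2.imread("pics/w13.png");g=cv2.cvtColor(im,cv2.COLOR_BGR2GRAY)
for v in range(70,250,20): print(v,g[v,296:330])
p,dd,yaw,res=edge(im,c,range(66,250,4),225,262,z=.004);print("left edge yaw",np.degrees(yaw),res,"x rel near (expect -64)",((p-NEAR)@m)*1000)
print("corners",[rep("wrist",q,.004,c) for q in((236.5,61),(314.5,60),(303.5,311))])
E
```

```text
70 [221 218 220 217 217 215 216 222 219 211 210 217 215 208 206 219 220 223
 197 115 101 100 103  99 101 101 101 108 108 106 105 105  91 122]
90 [223 221 215 218 217 218 220 222 215 215 217 216 211 215 216 220 221 220
 130 109 120 118 119 116 115 111 116 117 116  94  92  99 140 255]
110 [234 236 236 236 237 236 237 232 230 231 235 235 232 233 236 240 243 163
 120 122 114 112 111 111 109 111 109  95  91  91  95 132 255 255]
130 [237 238 235 237 236 237 237 231 232 234 234 233 233 234 240 191 145 103
 253 255 253 253 253 253 253 252 252 252 252 253 253 253 253 253]
150 [237 237 237 239 241 240 238 239 241 240 238 238 241 245 196 165 114 222
 255 254 253 253 253 253 253 252 253 253 253 253 253 253 253 253]
170 [238 238 239 239 235 236 234 231 224 223 221 223 223 224 230 130 150 255
 255 253 253 253 254 255 226 211 219 227 222 222 217 255 254 254]
190 [240 240 240 239 235 234 236 238 237 237 236 235 239 242 140 116 255 255
 254 253 253 253 253 253 253 253 253 253 253 253 254 255 225 213]
210 [239 241 241 236 235 241 195 182 180 180 178 183 188 139 109 243 255 254
 253 253 253 253 253 253 253 253 253 253 253 255 231 237 240 240]
230 [241 242 240 234 233 239 239 236 238 236 239 240 171 114 183 255 254 253
 253 253 253 253 253 253 252 253 253 253 253 253 252 252 255 230]
left edge yaw -12.586744 0.006076173103087312 x rel near (expect -64) -64.36902335582562
corners [(np.float64(-63.0), np.float64(119.9)), (np.float64(-0.3), np.float64(120.0)), (np.float64(-2.6), np.float64(-119.7))]
```

```bash
cat >> flush.py <<'E'
def edgeT(im,n,c,rows,u0,u1,z,thr,rise,frm="first"):
    g=cv2.cvtColor(im,cv2.COLOR_BGR2GRAY).astype(float);g=cv2.GaussianBlur(g,(1,5),0);P=[]
    for v in rows:
        row=g[v,u0:u1]; b=(row>thr) if rise else (row<thr)
        k=int(np.argmax(b))
        if k<1: continue
        f=k-1+(thr-row[k-1])/(row[k]-row[k-1]);P.append(np.array(rep(n,(u0+f,v),z,c)))
    P=np.array(P,float);vx,vy,x,y=cv2.fitLine(P.astype(np.float32),cv2.DIST_HUBER,0,.01,.01).ravel()
    sl=vx/vy; return "x at y=0: %.2f mm, at -80 %.2f, +80 %.2f, rel yaw %.2f deg, max res %.2f n %d"%(x-sl*y,x-sl*(y+80),x-sl*(y-80),np.degrees(-np.arctan(sl)),np.abs(P[:,0]-(x+sl*(P[:,1]-y))).max(),len(P))
E
python3 - <<'E'
from flush import *
import pickle
c,s=pickle.load(open("c13.pkl","rb"));im=cv2.imread("pics/w13.png")
print("L",edgeT(im,"wrist",c,range(68,225,3),228,255,.004,170,True))
print("R",edgeT(im,"wrist",c,range(68,250,3),298,330,.004,160,False))
print("base",edgeT(im,"wrist",c,range(125,250,3),308,335,.024,200,True))
E
```

```text
L x at y=0: -64.55 mm, at -80 -64.79, +80 -64.30, rel yaw -0.17 deg, max res 0.25 n 53
R x at y=0: -0.60 mm, at -80 -0.95, +80 -0.24, rel yaw -0.25 deg, max res 1.11 n 61
base x at y=0: -0.16 mm, at -80 -0.02, +80 -0.30, rel yaw 0.10 deg, max res 0.48 n 16
```

Bar edge to base gap: about 0.4 mm at the middle, within 1 mm along the base, relative yaw about 0.3°. That is flush and centred (ends at ±120 mm). On to the pull head.

Emit:
play_rows(plan="-0.036 0.019 0 0 0.05;-0.036 0.019 0 0 0.05;-0.03 0.015 0 0 0.05;0 0 0 0 0.05;0 0 0 0 0.05")

```text
t: 15.4
position: [0.6083, -0.0122, 0.1236]
eef_rot: [-176.2, 1.7, 77.6]
ft_force: [-0.6, -0.3, -0.1]
grip_width: 0.58
```

```bash
python3 chk.py .6143 -.0174; python3 - <<'E'
from h import *
import pickle
s=r.sense()
pickle.dump((r.get_calibration("wrist"),s),open("c14.pkl","wb"))
cv2.imwrite("pics/w14.png",r.grab_frame("wrist"))
E
```

```text
t 15.4 [ 0.6083 -0.0122  0.1236] [-176.19    1.73   77.63] F [-0.6 -0.3 -0.1] w 0.58 tool dx dy -0.0038 0.007
```

View pics/w14.png

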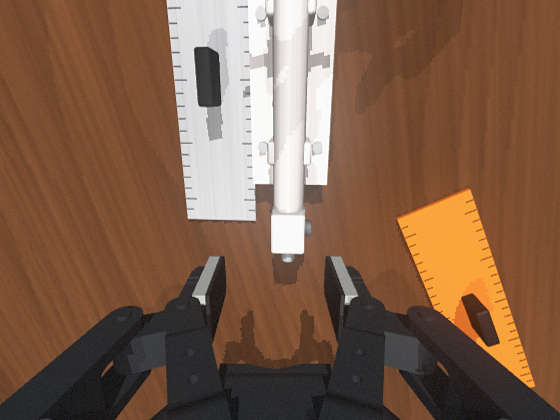

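The head's top face is centred at about (288,233), and the button is visible at (308,228) on the far side.

```bash
python3 - <<'E'
from flush import *
import pickle
c,s=pickle.load(open("c14.pkl","rb"));c10,_=pickle.load(open("c10.pkl","rb"))
im=cv2.imread("pics/w14.png");cv2.imwrite("pics/w14z.png",cv2.resize(im[180:280,240:340],None,fx=5,fy=5,interpolation=cv2.INTER_CUBIC))
print("head tri",tri([ray("wrist",(437.6,314),c10),ray("wrist",(288.3,233),c)]))
print(onz("wrist",(288.3,233),.07,c))
E
```

```text
head tri (array([ 0.61396703, -0.02105693,  0.06860809]), [np.float64(0.0005783952056597914), np.float64(0.0005783952056598616)])
[ 0.6144792 -0.019949   0.07     ]
```

View pics/w14z.png

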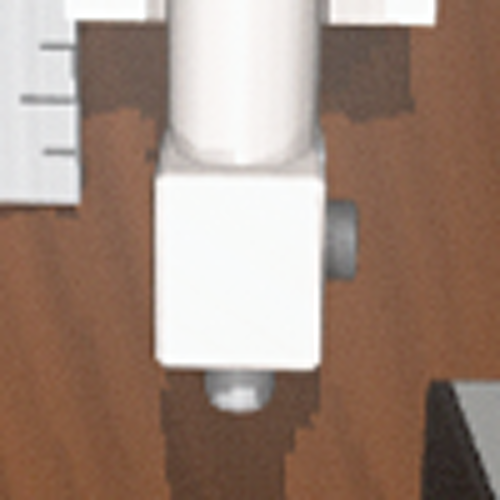

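Emit:
play_rows(plan="-0.001 0.005 0.02 0 0.06;0 0.005 0.02 0 0.06;0 0 0 0 0.06")

```text
t: 15.75
position: [0.614, -0.0126, 0.081]
eef_rot: [-176.1, 1.7, 77.8]
ft_force: [-0.3, -0.2, 0.2]
grip_width: 0.699
```

```bash
python3 chk.py .6137 -.0167
```

```text
t 15.75 [ 0.614  -0.0126  0.081 ] [-176.12    1.72   77.83] F [-0.3 -0.2  0.2] w 0.699 tool dx dy -0.0041 0.0006
```

Emit:
play_rows(plan="-0.003 0.004 0.018 0 0.06;0 0 0.016 0 0.06;0 0 0 0 0.06")

```text
t: 16.05
position: [0.6142, -0.0137, 0.0466]
eef_rot: [-176.1, 1.7, 78.0]
ft_force: [-0.1, 0.2, -0.9]
grip_width: 0.702
```

```bash
python3 chk.py .6137 -.0167; python3 - <<'E'
from h import *
cv2.imwrite("pics/w15.png",r.grab_frame("wrist"))
E
```

```text
t 16.05 [ 0.6142 -0.0137  0.0466] [-176.08    1.69   78.02] F [-0.1  0.2 -0.9] w 0.702 tool dx dy -0.003 0.0002
```

View pics/w15.png

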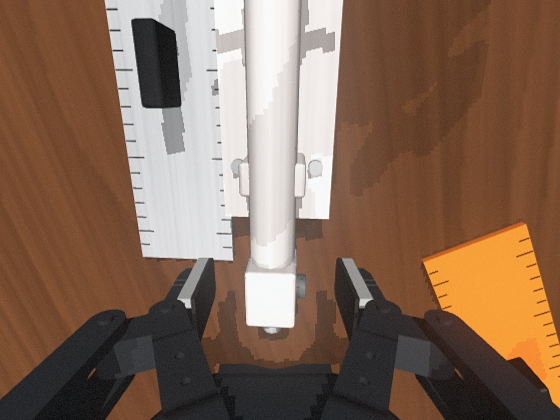

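```bash
python3 - <<'E'
from h import *
im=cv2.imread("pics/w15.png");cv2.imwrite("pics/w15z.png",cv2.resize(im[240:350,170:380],None,fx=3.6,fy=3.6,interpolation=cv2.INTER_CUBIC))
E
```

```text
(no output)
```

View pics/w15z.png

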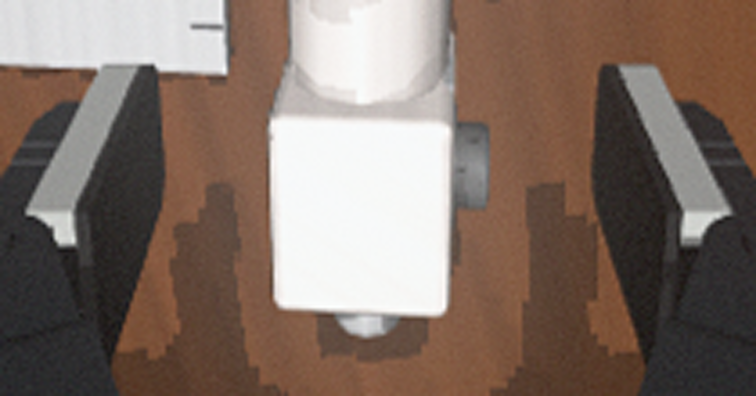

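The jaws straddle the head and button: head centre at column 270.5, jaw midline 274.5. The head sits about 6 mm toward tool −x of the pad centre. I'll correct that, go lower and close.

Emit:
play_rows(plan="-0.006 0 0.01 0 0.06;0 0 0.003 0 0.06;0 0 0 0 0.06")

```text
t: 16.4
position: [0.614, -0.0198, 0.0367]
eef_rot: [-176.4, 1.7, 78.1]
ft_force: [0.7, 0.1, 0.1]
grip_width: 0.702
```

```bash
python3 chk.py .6137 -.0167; python3 - <<'E'
from h import *
im=r.grab_frame("wrist");cv2.imwrite("pics/w16z.png",cv2.resize(im[240:350,170:380],None,fx=3.6,fy=3.6,interpolation=cv2.INTER_CUBIC))
E
```

```text
t 16.4 [ 0.614  -0.0198  0.0367] [-176.35    1.66   78.06] F [0.7 0.1 0.1] w 0.702 tool dx dy 0.003 -0.0009
```

View pics/w16z.png

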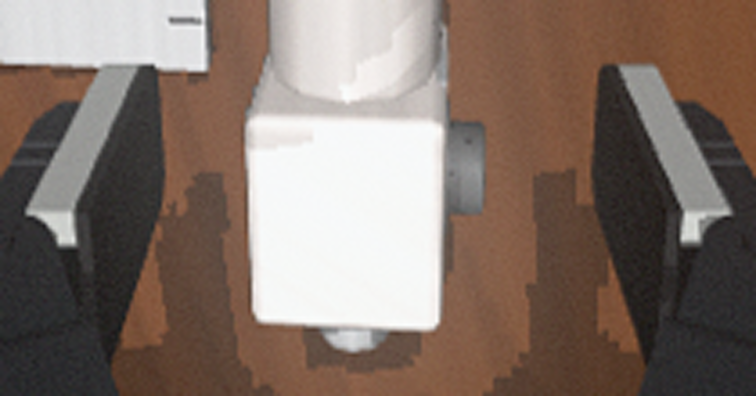

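```bash
python3 - <<'E'
from flush import *
from scipy.spatial.transform import Rotation as Ro
c=r.get_calibration("wrist");s=r.sense();T=Ro.from_euler("xyz",s["eef_rot"],degrees=True).as_matrix();p=s["position"]
f=lambda u,v:(170+(u-1.3)/3.6,240+(v-1.3)/3.6)
for nm,uv,z in (("top c",(346,222),.07),("button",(468,168),.055)):
    q=onz("wrist",f(*uv),z,c);print(nm,q,T.T@(q-p))
q=np.r_[.6138,-.0211,.07];print("expected head in tool",T.T@(q-p))
# tips
R=cv2.Rodrigues(c["rvec"])[0];C=-R.T@c["tvec"]
for uv in((150,65),(163,188),(600,65),(592,188)):
    o,d=ray("wrist",f(*uv),c);dt=T.T@d;ot=T.T@(o-p);print([ (ot+dt*(z-ot[2])/dt[2]).round(4) for z in(-.013,)])
E
```

```text
top c [ 0.61374204 -0.02010836  0.07      ] [-0.00121427 -0.00227477 -0.03306505]
button [ 0.62785174 -0.02490829  0.055     ] [-0.00255422  0.01345018 -0.01899189]
expected head in tool [-0.00217204 -0.0020116  -0.03305396]
[array([ 0.0095, -0.0289, -0.013 ])]
[array([-0.0094, -0.0283, -0.013 ])]
[array([ 0.0094,  0.0313, -0.013 ])]
[array([-0.0094,  0.0313, -0.013 ])]
```

Emit:
play_rows(plan="-0.002 -0.0015 0.003 0 0.04;0 0 0 0 0.03;0 0 0 0 0.015;0 0 0 0 0.01;0 0 0 0 0.0;0 0 0 0 0.0", squeeze=50)

```text
t: 17.05
position: [0.6101, -0.0215, 0.0353]
eef_rot: [-176.2, 1.7, 78.0]
ft_force: [-2.0, -0.8, -0.4]
grip_width: 0.278
```

```bash
python3 chk.py .6137 -.0167; python3 - <<'E'
from h import *
im=r.grab_frame("wrist");cv2.imwrite("pics/w17.png",im);
E
```

```text
t 17.05 [ 0.6101 -0.0215  0.0353] [-176.18    1.67   78.02] F [-2.  -0.8 -0.4] w 0.278 tool dx dy 0.0054 0.0025
```

View pics/w17.png

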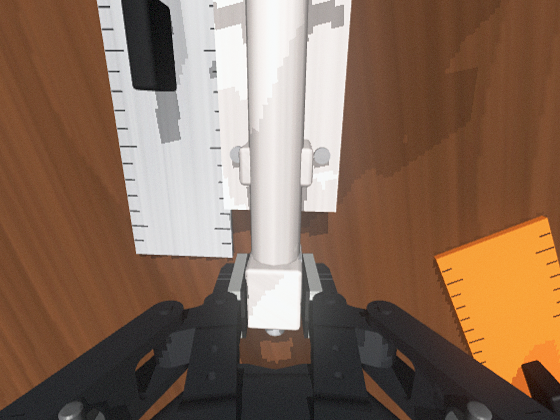

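Opening is now 23.7 mm, so the button is pressed flush. Pulling along tool −x.

Emit:
play_rows(plan="-0.006 0 0 0 0;-0.008 0 0 0 0;-0.008 0 0 0 0")

```text
t: 17.4
position: [0.6056, -0.0424, 0.0354]
eef_rot: [-176.2, 1.6, 78.1]
ft_force: [0.3, 3.9, -4.0]
grip_width: 0.277
```

```bash
python3 chk.py .6137 -.0167
```

```text
t 17.4 [ 0.6056 -0.0424  0.0354] [-176.18    1.56   78.12] F [ 0.3  3.9 -4. ] w 0.277 tool dx dy 0.0268 0.0026
```

Moved about 21 mm with a 4 N return force, so the catch is free. Continuing.

Emit:
play_rows(plan="-0.01 0 0.0003 0 0;-0.01 0 0.0003 0 0;-0.01 0 0.0003 0 0")

```text
t: 17.7
position: [0.5988, -0.0741, 0.0353]
eef_rot: [-176.2, 1.5, 78.1]
ft_force: [0.6, 6.6, -2.1]
grip_width: 0.282
```

Emit:
play_rows(plan="-0.01 0 0.0003 0 0;-0.01 0 0.0003 0 0;-0.01 0 0.0003 0 0")

```text
t: 18.0
position: [0.592, -0.1048, 0.0353]
eef_rot: [-176.2, 1.3, 78.0]
ft_force: [1.4, 7.6, -3.2]
grip_width: 0.278
```

```bash
python3 chk.py .6101 -.0215; python3 - <<'E'
from h import *
cv2.imwrite("pics/w18.png",r.grab_frame("wrist"))
E
```

```text
t 18.0 [ 0.592  -0.1048  0.0353] [-176.18    1.33   78.05] F [ 1.4  7.6 -3.2] w 0.278 tool dx dy 0.0852 0.0004
```

View pics/w18.png

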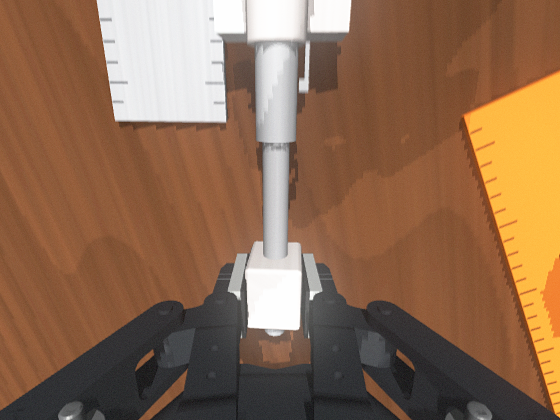

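Both sections are sliding out, now at 85 mm. The middle section shows at (277,90) and the inner one at (276,200).

Emit:
play_rows(plan="-0.008 0 0.0002 0 0")

```text
t: 18.15
position: [0.5901, -0.1139, 0.0353]
eef_rot: [-176.2, 1.3, 78.0]
ft_force: [0.9, 7.6, -2.7]
grip_width: 0.281
```

Emit:
play_rows(plan="-0.005 0 0.0002 0 0")

```text
t: 18.25
position: [0.5889, -0.119, 0.0353]
eef_rot: [-176.2, 1.2, 78.0]
ft_force: [1.8, 7.7, -2.7]
grip_width: 0.28
```

Emit:
play_rows(plan="-0.004 0 0 0 0")

```text
t: 18.35
position: [0.5888, -0.1196, 0.0352]
eef_rot: [-176.2, 0.9, 77.9]
ft_force: [8.5, 34.1, -3.6]
grip_width: 0.277
```

Emit:
play_rows(plan="-0.003 0 0 0 0")

```text
t: 18.45
position: [0.5889, -0.1192, 0.0351]
eef_rot: [-176.2, 0.5, 77.9]
ft_force: [5.7, 18.6, -4.1]
grip_width: 0.281
```

```bash
python3 chk.py .6101 -.0215
```

```text
t 18.45 [ 0.5889 -0.1192  0.0351] [-176.22    0.52   77.94] F [ 5.7 18.6 -4.1] w 0.281 tool dx dy 0.1 0.0003
```

The stop was reached at 100.0 mm: force rose to 34 N and is now about 19 N. Checking the pictures while the hold stays on.

```bash
python3 - <<'E'
from flush import *
c=r.get_calibration("wrist");a=r.grab_frame("wrist");cv2.imwrite("pics/w19.png",a)
t=r.grab_frame("top");s=r.grab_frame("scene")
cv2.imwrite("pics/t19.png",np.vstack([cv2.resize(t[90:260,110:400],(800,469)[0:2],interpolation=cv2.INTER_CUBIC)]))
cv2.imwrite("pics/s19.png",cv2.resize(s[120:360,180:460],None,fx=2.5,fy=2.5,interpolation=cv2.INTER_CUBIC))
import pickle;pickle.dump(c,open("c19.pkl","wb"))
for i in range(1):
    q=r.sense();print(q["t"],q["position"],q["ft_force"],q["grip_width"])
E
```

```text
18.6 [ 0.58889686 -0.11918116  0.03509916] [ 6.31622923 20.16689139 -3.11551834] 0.27990053073660864
```

View pics/w19.png

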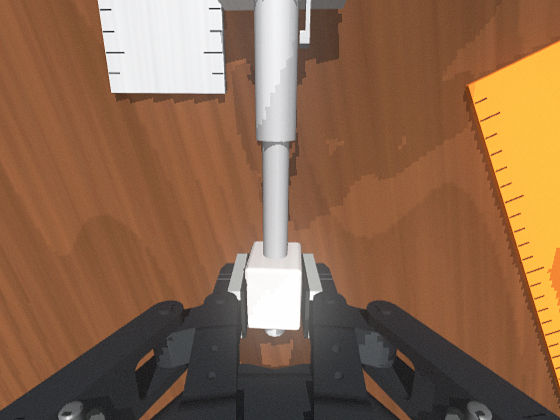

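View pics/t19.png

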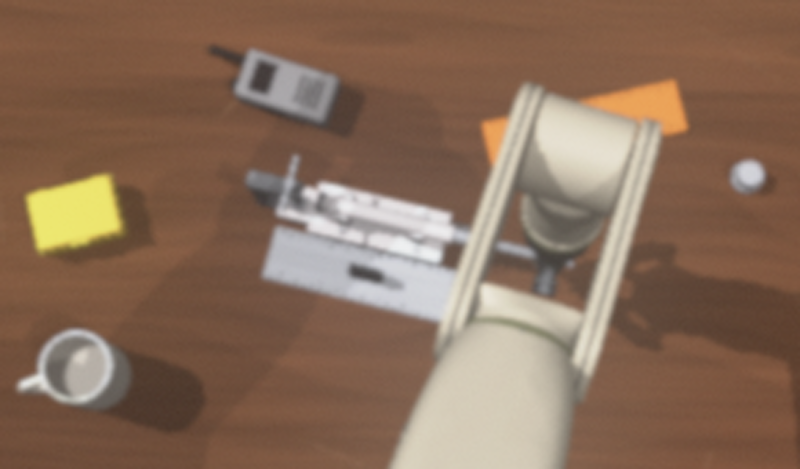

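View pics/s19.png

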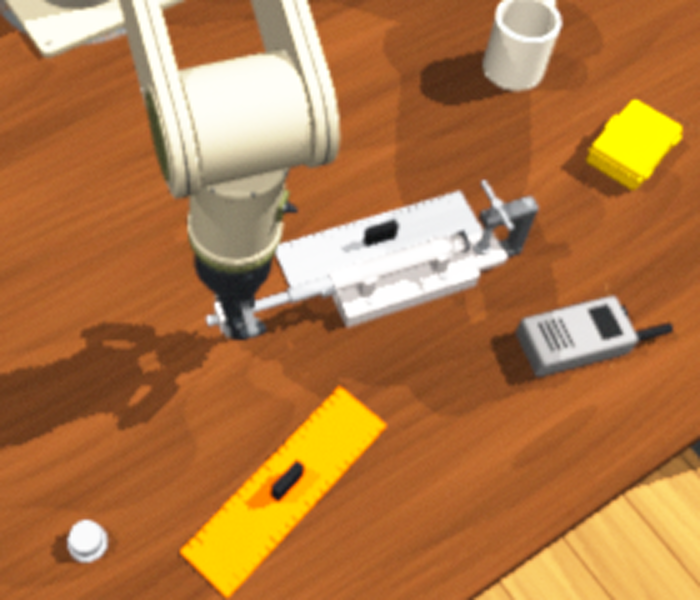

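The mast is fully out in all three views, the bar is flat along the near edge, and the other objects are untouched. One last numeric check of the bar's end corners.

```bash
python3 - <<'E'
from flush import *
import pickle
c=pickle.load(open("c19.pkl","rb"));print("end corners",[rep("wrist",q,.004,c) for q in((112,93.5),(225,93.5))])
c,_=pickle.load(open("c14.pkl","rb"));im=cv2.imread("pics/w14.png")
print("R edge",edgeT(im,"wrist",c,range(100,215,4),240,262,.004,150,False))
q=r.sense();print(q["t"],q["position"],q["ft_force"],q["grip_width"])
r.sign_off()
E
```

```text
end corners [(np.float64(-64.5), np.float64(-120.4)), (np.float64(-0.8), np.float64(-120.2))]
R edge x at y=0: 0.84 mm, at -80 -0.38, +80 2.06, rel yaw -0.87 deg, max res 0.76 n 8
18.6 [ 0.58889686 -0.11918116  0.03509916] [ 6.31622923 20.16689139 -3.11551834] 0.27990053073660864
the job is handed in; nothing more can be done
```

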